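Square a well plate up in its locating corner

ROBOT

A 7-joint arm with a two-finger parallel gripper is mounted at the origin on the work surface. World frame = base frame: x ahead of the robot, y to its left, z up, the work surface at z = 0. Lengths are in m, angles in rad, forces in N, time in s.
With the tool pointing down it reaches from about 0.425 to 0.925 m from the base axis. Payload 6.8 kg.
Tool frame: the origin (TCP) lies on the centre line of the jaws, within the pads' length; the fingertips stand 19 mm ahead of it and the grasp point (between the pads) is the TCP; z points along the fingers, y is the line along which they close (so a half turn about z gives the same grasp; the last joint's range is limited). The gripper opens to 85 mm and grips with 20 to 120 N. Pads are 22 mm wide; open, the fingers measure 114 mm over their backs; the gripper's body (76 mm by 85 mm) begins 54 mm behind the grasp point. The pads swing forward as they close: fully open they stand 13 mm farther back than shut.
Start: joints at [-1.326, 0.477, 0.022, 1.555, -0.011, 1.109, -0.083], TCP at [0.233, 0.633, 0.25] pointing down, gripper open.
Joint ranges: [-2.96, 2.96], [-0.34, 2.1], [-1.41, 1.46], [0.24, 2.44], [-1.37, 4.51], [0.17, 1.92], [-2.96, 2.96]. Speed limits (rad/s): [2.39, 2.39, 3.14, 3.14, 3.14, 3.14, 3.14].

INTERFACE

Orientations are given as a rotation vector (axis times angle).
In Python, from bench import r gives the robot as it stands. The module is installed in compiled form; this text tells all that it offers.
- The arm moves only by the tool arm_command, never from a script. Its argument "rows" is a list of rows, each an object of numbers: "fingers": the opening, from -1 (shut) to 1 (fully open); "x", "y", "z": the shift along the tool's x, y, z in m; "ax", "ay", "az": the turn, a rotation vector about the tool's x, y, z in degrees. In form: [{"fingers": .., "x": .., "y": .., "z": .., "ax": .., "ay": .., "az": ..}, ...]. A call has 1 to 10 rows; each row shifts and turns the commanded pose from where the row before left it, along the tool's axes as they then stand; what a row does not reach is not made up. A row lasts 1/12 s, in which the tool goes at most 41.7 mm and 7.16 degrees, less where a joint would pass 70% of its speed; a pose out of reach is approached as far as the arm can. A call is refused whole if a number of a shift passes 0.0417 or a number of a turn 7.16, either way. A call with a gripper value outside its range is refused whole. The fingers move at their own pace and stop on an object; "grip_force" is the grip in N (left out, the last holds). Time passes only in rows, so rows that do not move let the fingers close. It gives the time, the measured TCP pose, the force, the opening and the grip force at its end, in the units of the state.
- r.get_obs(): the state, without advancing time (a new reading comes with each control period).
- r.grab_frame(name): name is "scene" or "top" or "wrist"; returns a dict with "frame" (384x512x3 uint8, red, green, blue), "depth" (384x512 float32, m along the optical axis (not along the pixel's ray), 0 where there is no reading), "K" (3x3 intrinsics, pixels), "world_from_camera" (4x4, takes a point from camera to world coordinates). Camera axes: x right, y down, z forward; pixel columns grow to the right and rows downward; lengths in m; the calibration is good to about 2 mm. A picture is of the moment at which its call begins.
- r.hand_in(): hands the job in; it is judged then, once.
The state is a dict: "clock": time; "joints": joint angles; "qvel": joint speeds; "tau": joint torques, N m; "tcp_pos": TCP position; "orientation": TCP orientation; "contact_force": force on the tool from outside, world axes, zero at the start; "moment": the same for the moment, N m; "grip_width": finger opening in m; "gripper_force": force on a finger pad.
Only numpy, scipy, OpenCV 4.12 (cv2) and the standard library are available. Lean on these libraries where they do the work, as an engineer would, in place of code of your own. Each camera call takes 0.05 s, during which the arm holds its last target. There are 200 camera calls.

TASK

On the lab bench, push the black well plate along the bench top into the corner of the L-shaped aluminium stop, so that its long side lies flat against the long rail and its short end is up against the short arm. Only push it with the fingers: do not pick it up or tip it. Leave the bottle, the Petri dish and the tube rack where they stand, and finish with the hand clear.

Things in the scene. Friction and masses are not known exactly. Their poses are not given: they have to be found in the camera images.
- wellplate: Black 24-well plate: flat solid block 86 mm (its x) by 128 mm (its y), 15 mm high, about 0.12 kg, with 4 x 6 round amber wells closed flush at the top; lies loose and flat on the bench, smooth and slides easily (friction about 0.35). Origin at the centre of its underside, z up. Its +x long side roughly faces the long rail at the start, its +y end the short arm's side.
- corner_stop: Aluminium L-stop fixed to the bench, bars 12 mm wide and high. Origin: inner corner, on the bench. Long rail: inner face x = 0, from the corner 320 mm to -y, on the side away from the robot. Short arm: inner face y = 0, from the corner 92 mm to -x, on the robot's left. The plate belongs inside: when home its centre is at x = -43, y = -64 mm of this frame, its axes parallel to the stop's.
- media_bottle: Standing amber bottle with blue cap, 54 mm diameter, 105 mm high, loose; origin at the centre of its base. To be left alone.
- petri_dish: Closed clear Petri dish with reddish agar, 90 mm diameter, 14 mm high, loose; origin at the centre of its base. To be left alone.
- tube_rack: Steel rack with 2 (its x) by 4 (its y) black-capped tubes, 58 mm by 106 mm, 108 mm high, loose; origin at the centre of its base. To be left alone.
There are look-alikes about, which are no part of the job. What is shaped like the wellplate but pink is not meant.

How it is judged:
By the outcome, as a careful person would: the job done as asked, in the order asked, and still so for the second after the job is handed in, with the robot touching nothing.
It also fails if it takes over 64 s, if anything falls off the work surface, if the arm or the gripper's body presses on something with over 40 N, if the wrist force passes 120 N, or if a joint passes its speed limit or range.

## Working session

There is one attempt and no reset: what is moved stays moved. The work goes in short steps, Python scripts to look and compute and a tool call to move; the robot and the scene stay as the last step left them, time stands still between calls to the robot, and variables do not carry over. Pictures are saved under pics/ and viewed, at most 10 in all, crops included, and the job is handed in when it is done.

Besides the shell and the picture viewer there is one more tool, called after ">>>" by a JSON object that holds its "op" and its "data". arm_command: Moves the arm, as the interface text tells. Its arguments: {"type":"object","properties":{"rows":{"type":"array"},"grip_force":{"type":"number"}},"required":["rows"]}

```bash
mkdir -p pics; python3 - <<'E'
from bench import r
import cv2,numpy as np
o=r.get_obs();print({k:np.round(v,3) for k,v in o.items()})
for n in["top","scene"]:
    f=r.grab_frame(n);cv2.imwrite(f"pics/{n}0.png",f["frame"][:,:,::-1]);np.savez(f"{n}0.npz",**f);print(n,f["K"].round(1).tolist(),f["world_from_camera"].round(3).tolist())
E
```

```text
{'clock': np.float64(0.0), 'joints': array([-1.326,  0.478,  0.022,  1.556, -0.012,  1.109, -0.083]), 'qvel': array([-0.001,  0.001, -0.002,  0.001,  0.001,  0.   , -0.001]), 'tau': array([-1.0000e-03, -5.9643e+01,  1.6070e+00, -2.8121e+01,  1.2000e-02,
        9.0000e-03, -0.0000e+00]), 'tcp_pos': array([0.233, 0.633, 0.249]), 'orientation': array([-5.510e-01, -3.093e+00,  3.000e-03]), 'contact_force': array([ 0.458,  0.553, -0.05 ]), 'moment': array([0.004, 0.007, 0.023]), 'gripper_force': np.float64(0.0), 'grip_width': np.float64(0.085)}
top [[349.8, 0.0, 249.3], [0.0, 349.8, 193.8], [0.0, 0.0, 1.0]] [[0.008, -0.986, 0.165, 0.324], [-1.0, -0.009, -0.003, 0.024], [0.004, -0.165, -0.986, 1.03], [0.0, 0.0, 0.0, 1.0]]
scene [[388.4, 0.0, 257.3], [0.0, 388.4, 195.5], [0.0, 0.0, 1.0]] [[0.768, 0.506, -0.392, 0.874], [0.64, -0.604, 0.475, -0.447], [0.004, -0.616, -0.788, 0.777], [0.0, 0.0, 0.0, 1.0]]
```

View pics/top0.png

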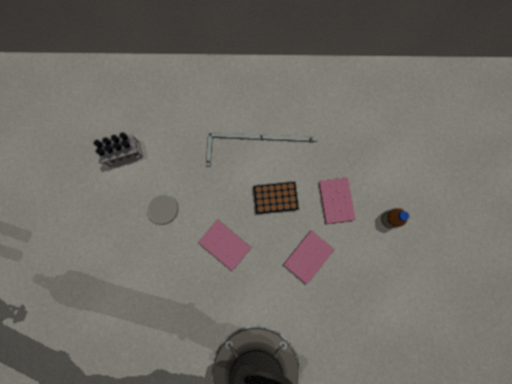

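View pics/scene0.png

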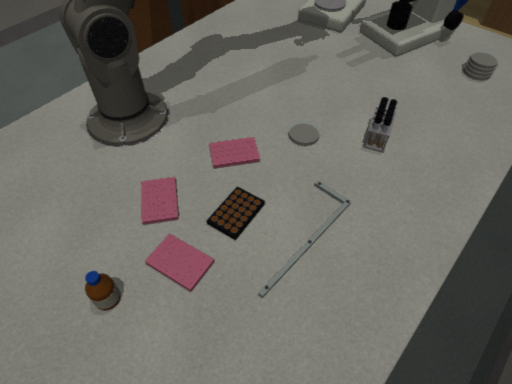

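The top view shows the black plate at (276,197) and the L-stop with its corner at about (210,135), its rail running right to (314,140) and its short arm down to (209,165). Pink look-alikes are at (337,200), (309,257) and (225,245). Next I measure the plate and the stop.

```bash
cat > h.py <<'E'
import numpy as np,cv2
def ray(f,uv,z):
    uv=np.atleast_2d(uv).astype(float);K=f["K"];T=f["world_from_camera"]
    d=np.c_[(uv-K[[0,1],[2,2]])/K[[0,1],[0,1]],np.ones(len(uv))]@T[:3,:3].T
    return T[:3,3]+d*((z-T[2,3])/d[:,2])[:,None]
def plate(f,roi):
    "black/amber plate corners (world) by min area rectangle; roi u0,u1,v0,v1"
    im=f["frame"];u0,u1,v0,v1=roi
    hsv=cv2.cvtColor(im,cv2.COLOR_RGB2HSV)
    amber=(hsv[...,1]>90)&(hsv[...,0]<20)
    m=((im.max(2)<75)|amber).astype(np.uint8);k=np.zeros_like(m);k[v0:v1,u0:u1]=1;m*=k
    m=cv2.morphologyEx(m,cv2.MORPH_CLOSE,np.ones((5,5)))
    c=max(cv2.findContours(m,cv2.RETR_EXTERNAL,cv2.CHAIN_APPROX_NONE)[0],key=cv2.contourArea)
    w=ray(f,c[:,0],0.015)[:,:2]
    R=cv2.minAreaRect((w*1000).astype(np.float32));return R,cv2.boundingRect(c)
E
python3 - <<'E'
import numpy as np,cv2
from h import *
f=dict(np.load("top0.npz"));print(plate(f,(240,310,170,225)))
g=f["frame"].astype(int).sum(2)/3
for u in range(220,312,12):print(u,g[128:150,u].round().astype(int))
for v in range(140,166,5):print(v,g[v,200:222].round().astype(int))
print(ray(f,[[212,139],[314,142],[162,210],[397,218],[337,200],[309,257],[225,245],[120,150]],0.012).round(3))
c=ray(f,[[276,197]],.015);print(c, np.hypot(*c[0,:2]))
for n in["wrist"]:
    from bench import r
    w=r.grab_frame(n);print(w["world_from_camera"].round(3),w["K"].round(0))
E
```

```text
(((483.23065185546875, -54.89817810058594), (86.34068298339844, 127.37747955322266), 6.340906620025635), (253, 182, 46, 33))
220 [125 125 124 123 118 118 121 116  94  66  79 108 120 123 125 126 126 125
 125 125 121 122]
232 [130 129 128 127 126 123 123 126 115  88  80 105 122 127 127 124 123 123
 122 123 122 121]
244 [127 125 124 127 124 120 124 124 119  98  76  91 112 126 125 125 124 123
 124 122 122 125]
256 [125 126 128 127 125 126 124 128 128 118  90  81 109 124 127 127 129 128
 129 128 128 130]
268 [127 125 121 122 126 124 124 125 129 122 101  76  83 113 126 129 128 126
 126 129 129 131]
280 [127 127 128 127 127 126 124 124 126 129 122  91  80 104 122 127 128 130
 127 129 127 129]
292 [127 129 130 129 127 125 125 127 129 129 122 103  78  84 113 126 130 129
 127 126 128 128]
304 [127 124 122 126 125 124 125 122 121 125 127 119  88  79 109 124 126 127
 125 125 124 124]
140 [127 126 127 126 127 124 115 109 118 127 125 116 109 116 124 123 125 124
 122 121 120 121]
145 [124 126 127 127 128 124 112 101 116 126 116 106 110 120 123 123 124 127
 126 123 125 125]
150 [125 124 125 125 125 121 115 114 122 124 113  96 106 118 123 122 123 123
 120 121 125 125]
155 [123 123 124 122 122 113 107 121 128 127 118 110 120 124 122 122 121 123
 124 124 124 123]
160 [122 122 123 124 121 108  94  90  97 101 102 110 120 124 122 121 120 120
 125 123 123 122]
165 [118 121 122 123 120 111  98  95  95  94  94 112 123 124 125 124 124 122
 121 122 124 124]
[[ 0.662  0.135  0.012]
 [ 0.655 -0.174  0.012]
 [ 0.444  0.276  0.012]
 [ 0.427 -0.411  0.012]
 [ 0.478 -0.238  0.012]
 [ 0.312 -0.152  0.012]
 [ 0.344  0.09   0.012]
 [ 0.624  0.411  0.012]]
[[ 0.4850502  -0.05766587  0.015     ]] 0.4884660187698572
[[ 0.345  0.904  0.251  0.169]
 [ 0.938 -0.332 -0.093  0.656]
 [-0.001  0.268 -0.963  0.374]
 [ 0.     0.     0.     1.   ]] [[276.   0. 258.]
 [  0. 276. 193.]
 [  0.   0.   1.]]
```

>>> {"op": "arm_command", "data": {"rows": [{"az": -6.5},{"az": -6.5},{"az": -6.5},{"az": -6.5},{"x": -0.005,"y": -0.015},{"x": -0.01,"y": -0.033},{"x": -0.01,"y": -0.033},{"x": -0.01,"y": -0.033},{"x": -0.01,"y": -0.033},{"x": -0.01,"y": -0.033}]}}

```text
validation failed for argument at $.ro...
```

>>> {"op": "arm_command", "data": {"rows": [{"x": -0.01,"y": -0.033},{"x": -0.01,"y": -0.033},{"x": -0.01,"y": -0.033},{"x": -0.01,"y": -0.033},{"x": -0.01,"y": -0.033},{"x": -0.01,"y": -0.033},{"x": -0.01,"y": -0.033},{"x": -0.01,"y": -0.033},{"x": -0.01,"y": -0.033},{"x": -0.01,"y": -0.033}]}}

```text
validation failed for argument at $.ro...
```

>>> {"op": "arm_command", "data": {"rows": [{"x": -0.01,"y": -0.033},{"x": -0.01,"y": -0.033},{"x": -0.01,"y": -0.033},{"x": -0.01,"y": -0.033},{"x": -0.005,"y": -0.015},{},{}]}}

```text
validation failed for argument at $.ro...
```

```bash
python3 - <<'E'
from bench import r
import cv2,numpy as np
from h import *
f=r.grab_frame("wrist");np.savez("w1.npz",**f);cv2.imwrite("pics/w1.png",f["frame"][:,:,::-1])
E
```

```text
(no output)
```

View pics/w1.png

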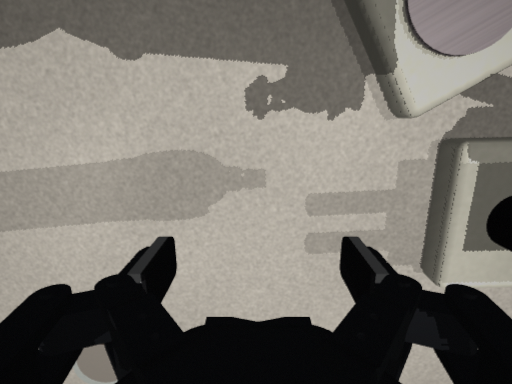

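All three moves were refused because each row needs every field, so nothing moved. The picture is still the start view, with the fingers at the bottom of the frame.

>>> {"op": "arm_command", "data": {"rows": [{"fingers": 1,"x": 0,"y": 0,"z": 0,"ax": 0,"ay": 0,"az": -6.5},{"fingers": 1,"x": 0,"y": 0,"z": 0,"ax": 0,"ay": 0,"az": -6.5},{"fingers": 1,"x": 0,"y": 0,"z": 0,"ax": 0,"ay": 0,"az": -6.5},{"fingers": 1,"x": 0,"y": 0,"z": 0,"ax": 0,"ay": 0,"az": -6.5},{"fingers": 1,"x": -0.008,"y": -0.016,"z": 0,"ax": 0,"ay": 0,"az": 0},{"fingers": 1,"x": -0.016,"y": -0.033,"z": 0,"ax": 0,"ay": 0,"az": 0},{"fingers": 1,"x": -0.016,"y": -0.033,"z": 0,"ax": 0,"ay": 0,"az": 0},{"fingers": 1,"x": -0.016,"y": -0.033,"z": 0,"ax": 0,"ay": 0,"az": 0},{"fingers": 1,"x": -0.016,"y": -0.033,"z": 0,"ax": 0,"ay": 0,"az": 0},{"fingers": 1,"x": -0.016,"y": -0.033,"z": 0,"ax": 0,"ay": 0,"az": 0}]}}

```text
clock: 1.03
tcp_pos: [0.3397, 0.4605, 0.2502]
orientation: [0.159, -3.137, 0.0]
contact_force: [0.8, 0.1, -0.3]
grip_width: 0.0853
gripper_force: 0.0
```

>>> {"op": "arm_command", "data": {"rows": [{"fingers": 1,"x": -0.016,"y": -0.033,"z": 0,"ax": 0,"ay": 0,"az": 0},{"fingers": 1,"x": -0.016,"y": -0.033,"z": 0,"ax": 0,"ay": 0,"az": 0},{"fingers": 1,"x": -0.016,"y": -0.033,"z": 0,"ax": 0,"ay": 0,"az": 0},{"fingers": 1,"x": -0.016,"y": -0.033,"z": 0,"ax": 0,"ay": 0,"az": 0},{"fingers": 1,"x": -0.016,"y": -0.033,"z": 0,"ax": 0,"ay": 0,"az": 0},{"fingers": 1,"x": -0.016,"y": -0.033,"z": 0,"ax": 0,"ay": 0,"az": 0},{"fingers": 1,"x": -0.016,"y": -0.033,"z": 0,"ax": 0,"ay": 0,"az": 0},{"fingers": 1,"x": -0.016,"y": -0.033,"z": 0,"ax": 0,"ay": 0,"az": 0},{"fingers": 1,"x": -0.016,"y": -0.033,"z": 0,"ax": 0,"ay": 0,"az": 0},{"fingers": 1,"x": -0.016,"y": -0.033,"z": 0,"ax": 0,"ay": 0,"az": 0}]}}

```text
clock: 1.87
tcp_pos: [0.532, 0.1483, 0.2504]
orientation: [-0.159, 3.138, 0.0]
contact_force: [-0.5, 0.4, -0.7]
grip_width: 0.0854
gripper_force: 0.0
```

>>> {"op": "arm_command", "data": {"rows": [{"fingers": 1,"x": -0.016,"y": -0.033,"z": 0,"ax": 0,"ay": 0,"az": 0},{"fingers": 1,"x": -0.016,"y": -0.033,"z": 0,"ax": 0,"ay": 0,"az": 0},{"fingers": 1,"x": -0.016,"y": -0.033,"z": 0,"ax": 0,"ay": 0,"az": 0},{"fingers": 1,"x": -0.016,"y": -0.033,"z": 0,"ax": 0,"ay": 0,"az": 0},{"fingers": 1,"x": -0.008,"y": -0.016,"z": 0,"ax": 0,"ay": 0,"az": 0},{"fingers": 1,"x": 0,"y": 0,"z": 0,"ax": 0,"ay": 0,"az": 0},{"fingers": 1,"x": 0,"y": 0,"z": 0,"ax": 0,"ay": 0,"az": 0}]}}

```text
clock: 2.45
tcp_pos: [0.6181, 0.0089, 0.2499]
orientation: [0.155, -3.137, 0.0]
contact_force: [0.1, 0.2, -0.5]
grip_width: 0.0852
gripper_force: 0.0
```

```bash
python3 - <<'E'
from bench import r
import cv2,numpy as np
from h import *
f=r.grab_frame("wrist");np.savez("w1.npz",**f);cv2.imwrite("pics/w2.png",f["frame"][:,:,::-1])
E
```

```text
(no output)
```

View pics/w2.png

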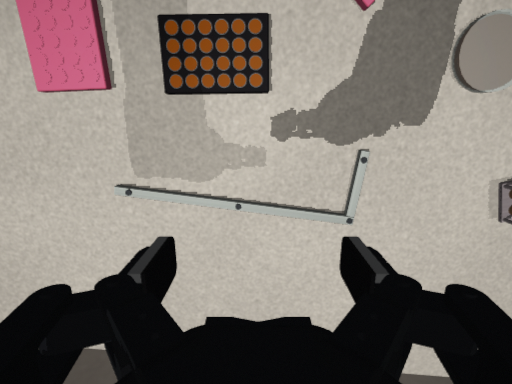

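The wrist view shows the plate at (160-270, 13-94), the rail from (118,187) to (350,220) and the short arm from (364,150) to (350,215). The pink plate is at the upper left.

```bash
python3 - <<'E'
import numpy as np,cv2
from h import *
f=dict(np.load("w1.npz"));print(plate(f,(140,285,2,105)))
im=f["frame"].astype(int)
print([im[v,u].tolist() for u,v in[(180,196),(180,210),(300,211),(356,185),(330,185)]])
m=(im[...,2]>=im[...,0]-2)&(im.max(2)>90);m[:140]=0;m[230:]=0;m[:,:105]=0;m[:,375:]=0
m=cv2.morphologyEx(m.astype(np.uint8),cv2.MORPH_OPEN,np.ones((3,3)))
# inner top edge of rail: per-column smallest v; arm: per-row smallest u
P=np.array([[u,np.flatnonzero(m[:,u])[0]-.5] for u in range(140,330,4) if m[:,u].any()])
Q=np.array([[np.flatnonzero(m[v,340:])[0]+339.5,v] for v in range(158,200,3) if m[v,340:].any()])
L=[]
for A in(P,Q):
    w=ray(f,A,.012)[:,:2].astype(np.float32);l=cv2.fitLine(w,cv2.DIST_HUBER,0,.001,.001).ravel();L.append(l)
    e=(w-l[2:])@[-l[1],l[0]];print(l.round(4),"ang",np.degrees(np.arctan2(l[1],l[0])),"res",e.std(),abs(e).max(),len(w))
a,b=L
t=np.linalg.solve(np.c_[a[:2],-b[:2]],b[2:]-a[2:]);print("corner",a[2:]+t[0]*a[:2])
E
```

```text
(((485.3599853515625, -56.292518615722656), (85.99826049804688, 127.04129791259766), 6.407221794128418), (158, 13, 111, 81))
[[175, 181, 175], [198, 191, 178], [174, 179, 173], [177, 182, 175], [183, 176, 165]]
[ 0.036   0.9994  0.6654 -0.0176] ang 87.93756 res 0.0014032929 0.0047928104 47
[ 0.9991 -0.0426  0.6194  0.1382] ang -2.4416733 res 0.00035815223 0.0006006182 13
corner [0.6709327  0.13600793]
```

>>> {"op": "arm_command", "data": {"rows": [{"fingers": 1,"x": 0.015,"y": -0.004,"z": 0,"ax": 0,"ay": 0,"az": 0},{"fingers": 1,"x": 0.03,"y": -0.008,"z": 0.02,"ax": 0,"ay": 0,"az": 0},{"fingers": 1,"x": 0.03,"y": -0.008,"z": 0.02,"ax": 0,"ay": 0,"az": 0},{"fingers": 1,"x": 0.03,"y": -0.008,"z": 0.02,"ax": 0,"ay": 0,"az": 0},{"fingers": 1,"x": 0.03,"y": -0.008,"z": 0.02,"ax": 0,"ay": 0,"az": 0},{"fingers": 1,"x": 0.03,"y": -0.008,"z": 0.02,"ax": 0,"ay": 0,"az": 0},{"fingers": 1,"x": 0.02,"y": -0.006,"z": 0.02,"ax": 0,"ay": 0,"az": 0},{"fingers": 1,"x": 0.016,"y": -0.002,"z": 0.01,"ax": 0,"ay": 0,"az": 0},{"fingers": 1,"x": 0,"y": 0,"z": 0,"ax": 0,"ay": 0,"az": 0},{"fingers": 1,"x": 0,"y": 0,"z": 0,"ax": 0,"ay": 0,"az": 0}]}}

```text
clock: 3.33
tcp_pos: [0.4227, -0.0607, 0.1203]
orientation: [0.162, -3.137, -0.001]
contact_force: [-0.5, 0.1, 0.3]
grip_width: 0.0854
gripper_force: 0.0
```

```bash
python3 - <<'E'
import numpy as np
f=dict(np.load("w1.npz"));D=f["depth"];K=f["K"];T=f["world_from_camera"]
v,u=np.mgrid[:384,:512];p=np.stack([(u-K[0,2])/K[0,0]*D,(v-K[1,2])/K[1,1]*D,D],-1)@T[:3,:3].T+T[:3,3]
for b in((slice(232,300),slice(140,180)),(slice(232,300),slice(338,380))):
    q=p[b][D[b]>0];q=q[q[:,2]>.15];print(len(q),"minz",np.sort(q[:,2])[[0,5,20]],"box",q[q[:,2]<q[:,2].min()+.01].min(0),q[q[:,2]<q[:,2].min()+.01].max(0))
E
```

```text
1925 minz [0.24419816 0.24531909 0.24630904] box [ 0.61101569 -0.04782871  0.24419816] [ 0.63286551 -0.0330803   0.25419615]
2114 minz [0.24490694 0.24542877 0.24625375] box [0.60190685 0.04932849 0.24490694] [0.62528175 0.0620248  0.25489127]
```

>>> {"op": "arm_command", "data": {"rows": [{"fingers": 1,"x": 0,"y": 0,"z": 0.02,"ax": 0,"ay": 0,"az": 0},{"fingers": 1,"x": 0,"y": 0,"z": 0.03,"ax": 0,"ay": 0,"az": 0},{"fingers": 1,"x": 0,"y": 0,"z": 0.03,"ax": 0,"ay": 0,"az": 0},{"fingers": 1,"x": 0,"y": 0,"z": 0.015,"ax": 0,"ay": 0,"az": 0},{"fingers": 1,"x": 0,"y": 0,"z": 0.008,"ax": 0,"ay": 0,"az": 0},{"fingers": 1,"x": 0,"y": 0,"z": 0.005,"ax": 0,"ay": 0,"az": 0},{"fingers": 1,"x": 0,"y": 0,"z": 0,"ax": 0,"ay": 0,"az": 0},{"fingers": 1,"x": 0,"y": 0,"z": 0,"ax": 0,"ay": 0,"az": 0}]}}

```text
clock: 4.0
tcp_pos: [0.4245, -0.0616, 0.013]
orientation: [-0.159, 3.136, 0.0]
contact_force: [-0.1, 0.2, -0.1]
grip_width: 0.0855
gripper_force: 0.0
```

>>> {"op": "arm_command", "data": {"rows": [{"fingers": 1,"x": -0.003,"y": 0,"z": 0.003,"ax": 0,"ay": 0,"az": 0},{"fingers": 1,"x": -0.003,"y": 0,"z": 0,"ax": 0,"ay": 0,"az": 0},{"fingers": 1,"x": -0.003,"y": 0,"z": 0,"ax": 0,"ay": 0,"az": 0},{"fingers": 1,"x": -0.003,"y": 0,"z": 0,"ax": 0,"ay": 0,"az": 0},{"fingers": 1,"x": -0.004,"y": 0,"z": 0,"ax": 0,"ay": 0,"az": 0.5},{"fingers": 1,"x": -0.004,"y": 0,"z": 0,"ax": 0,"ay": 0,"az": 0.5},{"fingers": 1,"x": -0.005,"y": 0,"z": 0,"ax": 0,"ay": 0,"az": 0.5},{"fingers": 1,"x": -0.005,"y": 0,"z": 0,"ax": 0,"ay": 0,"az": 0.5},{"fingers": 1,"x": -0.005,"y": 0,"z": 0,"ax": 0,"ay": 0,"az": 0.5},{"fingers": 1,"x": -0.005,"y": 0,"z": 0,"ax": 0,"ay": 0,"az": 0.5}]}}

```text
clock: 4.83
tcp_pos: [0.4637, -0.0585, 0.0092]
orientation: [0.075, -3.141, -0.0]
contact_force: [-0.8, 0.3, 1.1]
grip_width: 0.0854
gripper_force: 0.4
```

>>> {"op": "arm_command", "data": {"rows": [{"fingers": 1,"x": -0.005,"y": 0,"z": 0,"ax": 0,"ay": 0,"az": 0.5},{"fingers": 1,"x": -0.005,"y": 0,"z": 0,"ax": 0,"ay": 0,"az": 0.5},{"fingers": 1,"x": -0.005,"y": 0,"z": 0,"ax": 0,"ay": 0,"az": 0.5},{"fingers": 1,"x": -0.005,"y": 0,"z": 0,"ax": 0,"ay": 0,"az": 0.5},{"fingers": 1,"x": -0.005,"y": 0,"z": 0,"ax": 0,"ay": 0,"az": 0.5},{"fingers": 1,"x": -0.005,"y": 0,"z": 0,"ax": 0,"ay": 0,"az": 0.5},{"fingers": 1,"x": -0.005,"y": 0,"z": 0,"ax": 0,"ay": 0,"az": 0.5},{"fingers": 1,"x": -0.005,"y": 0,"z": 0,"ax": 0,"ay": 0,"az": 0.5},{"fingers": 1,"x": -0.003,"y": 0,"z": 0,"ax": 0,"ay": 0,"az": 0.5},{"fingers": 1,"x": 0,"y": 0,"z": 0,"ax": 0,"ay": 0,"az": 0}]}}

```text
clock: 5.67
tcp_pos: [0.5072, -0.0579, 0.0094]
orientation: [0.048, 3.14, -0.0]
contact_force: [-0.2, 0.3, -0.3]
grip_width: 0.0853
gripper_force: 0.0
```

```bash
python3 - <<'E'
from bench import r
import cv2,numpy as np
from h import *
f=r.grab_frame("top");np.savez("t2.npz",**f);cv2.imwrite("pics/t2.png",cv2.resize(f["frame"][110:230,180:360,::-1],None,fx=4,fy=4))
E
```

```text
(no output)
```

View pics/t2.png

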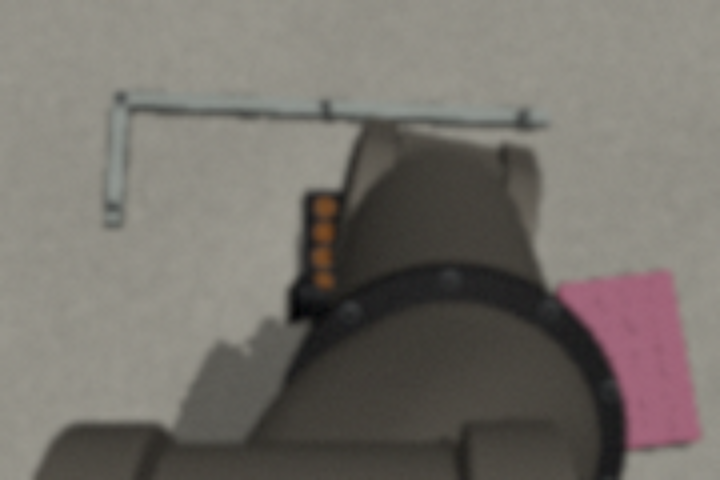

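The enlarged crop shows the plate's +y end at (320,240) squarely ahead of the finger, moving as intended toward the rail. I keep pushing.

>>> {"op": "arm_command", "data": {"rows": [{"fingers": 1,"x": -0.003,"y": 0,"z": 0,"ax": 0,"ay": 0,"az": 0.4},{"fingers": 1,"x": -0.005,"y": 0,"z": 0,"ax": 0,"ay": 0,"az": 0},{"fingers": 1,"x": -0.006,"y": 0,"z": 0,"ax": 0,"ay": 0,"az": 0},{"fingers": 1,"x": -0.006,"y": 0,"z": 0,"ax": 0,"ay": 0,"az": 0},{"fingers": 1,"x": -0.006,"y": 0,"z": 0,"ax": 0,"ay": 0,"az": 0},{"fingers": 1,"x": -0.006,"y": 0,"z": 0,"ax": 0,"ay": 0,"az": 0},{"fingers": 1,"x": -0.006,"y": 0,"z": 0,"ax": 0,"ay": 0,"az": 0},{"fingers": 1,"x": -0.005,"y": 0,"z": 0,"ax": 0,"ay": 0,"az": 0},{"fingers": 1,"x": -0.003,"y": 0,"z": 0,"ax": 0,"ay": 0,"az": 0},{"fingers": 1,"x": -0.002,"y": 0,"z": 0,"ax": 0,"ay": 0,"az": 0}]}}

```text
clock: 6.55
tcp_pos: [0.5546, -0.0596, 0.0093]
orientation: [0.058, 3.141, 0.0]
contact_force: [-1.6, 0.5, 1.1]
grip_width: 0.0854
gripper_force: 0.4
```

>>> {"op": "arm_command", "data": {"rows": [{"fingers": 1,"x": -0.002,"y": 0,"z": 0,"ax": 0,"ay": 0,"az": 0},{"fingers": 1,"x": -0.002,"y": 0,"z": 0,"ax": 0,"ay": 0,"az": 0},{"fingers": 1,"x": -0.002,"y": 0,"z": 0,"ax": 0,"ay": 0,"az": 0},{"fingers": 1,"x": -0.002,"y": 0,"z": 0,"ax": 0,"ay": 0,"az": 0},{"fingers": 1,"x": -0.001,"y": 0,"z": 0,"ax": 0,"ay": 0,"az": 0}]}}

```text
clock: 6.97
tcp_pos: [0.5634, -0.06, 0.0093]
orientation: [0.058, 3.141, -0.0]
contact_force: [-2.0, 0.3, 0.6]
grip_width: 0.0853
gripper_force: 0.3
```

>>> {"op": "arm_command", "data": {"rows": [{"fingers": 1,"x": -0.001,"y": 0,"z": 0,"ax": 0,"ay": 0,"az": 0},{"fingers": 1,"x": -0.001,"y": 0,"z": 0,"ax": 0,"ay": 0,"az": 0},{"fingers": 1,"x": -0.001,"y": 0,"z": 0,"ax": 0,"ay": 0,"az": 0}]}}

```text
clock: 7.22
tcp_pos: [0.5661, -0.0601, 0.0093]
orientation: [-0.058, -3.141, -0.0]
contact_force: [-1.3, -0.1, 0.4]
grip_width: 0.0857
gripper_force: 0.4
```

>>> {"op": "arm_command", "data": {"rows": [{"fingers": 1,"x": -0.001,"y": 0,"z": 0,"ax": 0,"ay": 0,"az": 0},{"fingers": 1,"x": -0.001,"y": 0,"z": 0,"ax": 0,"ay": 0,"az": 0}]}}

```text
clock: 7.38
tcp_pos: [0.5669, -0.0601, 0.0091]
orientation: [-0.058, -3.138, -0.0]
contact_force: [-5.4, -0.2, 4.0]
grip_width: 0.0848
gripper_force: 2.9
```

>>> {"op": "arm_command", "data": {"rows": [{"fingers": 1,"x": -0.001,"y": 0,"z": 0,"ax": 0,"ay": 0,"az": 0},{"fingers": 1,"x": 0,"y": 0,"z": 0,"ax": 0,"ay": 0,"az": 0}]}}

```text
clock: 7.55
tcp_pos: [0.5669, -0.0601, 0.0088]
orientation: [-0.058, -3.137, -0.001]
contact_force: [-5.6, -0.3, 3.5]
grip_width: 0.0854
gripper_force: 3.0
```

>>> {"op": "arm_command", "data": {"rows": [{"fingers": 1,"x": 0.01,"y": 0,"z": 0,"ax": 0,"ay": 0,"az": 0},{"fingers": 1,"x": 0.015,"y": 0,"z": -0.01,"ax": 0,"ay": 0,"az": 0},{"fingers": 1,"x": 0,"y": 0,"z": -0.03,"ax": 0,"ay": 0,"az": 0},{"fingers": -1,"x": 0,"y": -0.02,"z": -0.04,"ax": 0,"ay": 0,"az": 0},{"fingers": -1,"x": 0,"y": -0.04,"z": -0.04,"ax": 0,"ay": 0,"az": 0},{"fingers": -1,"x": 0,"y": -0.04,"z": -0.03,"ax": 0,"ay": 0,"az": 0},{"fingers": -1,"x": 0,"y": -0.04,"z": -0.03,"ax": 0,"ay": 0,"az": 0},{"fingers": -1,"x": 0,"y": -0.02,"z": 0,"ax": 0,"ay": 0,"az": 0},{"fingers": -1,"x": 0,"y": 0,"z": 0,"ax": 0,"ay": 0,"az": 0},{"fingers": -1,"x": 0,"y": 0,"z": 0,"ax": 0,"ay": 0,"az": 0}]}}

```text
clock: 8.38
tcp_pos: [0.5389, -0.1953, 0.1664]
orientation: [0.063, 3.139, -0.001]
contact_force: [0.0, 0.7, -0.2]
grip_width: 0.0005
gripper_force: 0.0
```

```bash
python3 - <<'E'
from bench import r
import cv2,numpy as np
from h import *
f=r.grab_frame("wrist");np.savez("w3.npz",**f);cv2.imwrite("pics/w3.png",f["frame"][:,:,::-1])
print(r.get_obs()["joints"].round(2))
E
```

```text
[ 0.01  0.42  0.29  1.9  -0.16  0.85  1.91]
```

View pics/w3.png

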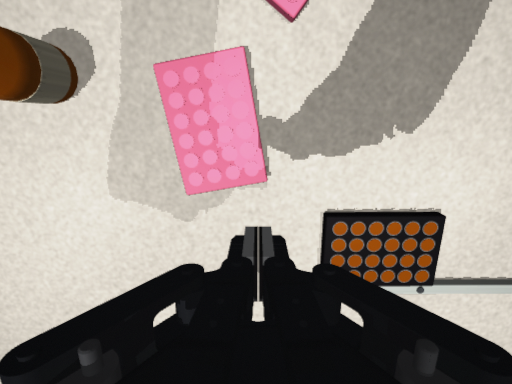

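The wrist view shows the plate at (320-445, 210-287), flush with the rail, the closed fingers at (258,240), and the pink plate untouched.

```bash
python3 - <<'E'
import numpy as np
from h import *
f=dict(np.load("w3.npz"));print(plate(f,(316,452,200,292)))
D=f["depth"];K=f["K"];T=f["world_from_camera"]
v,u=np.mgrid[:384,:512];p=np.stack([(u-K[0,2])/K[0,0]*D,(v-K[1,2])/K[1,1]*D,D],-1)@T[:3,:3].T+T[:3,3]
b=(slice(222,300),slice(225,292));q=p[b][(D[b]>0)];q=q[q[:,2]>.1];print(np.sort(q[:,2])[:3]);q=q[q[:,2]<q[:,2].min()+.012];print(q.min(0),q.max(0))
E
```

```text
(((622.6121826171875, -56.174041748046875), (155.5377960205078, 96.400634765625), 87.7107162475586), (316, 212, 136, 80))
[0.15218044 0.15243632 0.15262529]
[ 0.52727817 -0.20967545  0.15218044] [ 0.53301679 -0.18195948  0.16416403]
```

```bash
python3 - <<'E'
import numpy as np
from h import *
f=dict(np.load("w3.npz"));print(ray(f,[[323,212],[322,245],[443,214],[333,287]],.015).round(3))
E
```

```text
[[ 0.571 -0.128  0.015]
 [ 0.61  -0.128  0.015]
 [ 0.579 -0.001  0.015]
 [ 0.663 -0.114  0.015]]
```

>>> {"op": "arm_command", "data": {"rows": [{"fingers": -1,"x": -0.02,"y": 0.01,"z": 0.02,"ax": 0,"ay": 0,"az": 0},{"fingers": -1,"x": -0.02,"y": 0.01,"z": 0.02,"ax": 0,"ay": 0,"az": 0},{"fingers": -1,"x": -0.02,"y": 0.011,"z": 0.02,"ax": 0,"ay": 0,"az": 0},{"fingers": -1,"x": -0.02,"y": 0.011,"z": 0.02,"ax": 0,"ay": 0,"az": 0},{"fingers": -1,"x": 0,"y": 0,"z": 0.03,"ax": 0,"ay": 0,"az": 0},{"fingers": -1,"x": 0,"y": 0,"z": 0.016,"ax": 0,"ay": 0,"az": 0},{"fingers": -1,"x": 0,"y": 0,"z": 0.01,"ax": 0,"ay": 0,"az": 0},{"fingers": -1,"x": 0,"y": 0,"z": 0.006,"ax": 0,"ay": 0,"az": 0},{"fingers": -1,"x": 0,"y": 0,"z": 0,"ax": 0,"ay": 0,"az": 0}]}}

```text
clock: 9.18
tcp_pos: [0.6198, -0.1539, 0.0228]
orientation: [-0.057, -3.139, -0.001]
contact_force: [0.8, 0.2, -0.3]
grip_width: -0.0
gripper_force: 0.0
```

>>> {"op": "arm_command", "data": {"rows": [{"fingers": -1,"x": 0,"y": 0.003,"z": 0,"ax": 0,"ay": 0,"az": 0},{"fingers": -1,"x": 0,"y": 0.003,"z": 0,"ax": 0,"ay": 0,"az": 0},{"fingers": -1,"x": 0,"y": 0.003,"z": 0,"ax": 0,"ay": 0,"az": 0},{"fingers": -1,"x": 0,"y": 0.003,"z": 0,"ax": 0,"ay": 0,"az": 0},{"fingers": -1,"x": 0,"y": 0.003,"z": 0,"ax": 0,"ay": 0,"az": 0},{"fingers": -1,"x": 0,"y": 0.004,"z": 0,"ax": 0,"ay": 0,"az": 0},{"fingers": -1,"x": 0,"y": 0.004,"z": 0,"ax": 0,"ay": 0,"az": 0},{"fingers": -1,"x": 0,"y": 0.004,"z": 0,"ax": 0,"ay": 0,"az": 0},{"fingers": -1,"x": 0,"y": 0.005,"z": 0,"ax": 0,"ay": 0,"az": 0},{"fingers": -1,"x": 0,"y": 0.005,"z": 0,"ax": 0,"ay": 0,"az": 0}]}}

```text
clock: 10.02
tcp_pos: [0.6223, -0.1181, 0.0244]
orientation: [0.059, 3.14, -0.001]
contact_force: [0.1, -1.5, 3.0]
grip_width: -0.0003
gripper_force: 1.8
```

>>> {"op": "arm_command", "data": {"rows": [{"fingers": -1,"x": 0,"y": 0.005,"z": 0,"ax": 0,"ay": 0,"az": 0},{"fingers": -1,"x": 0,"y": 0.005,"z": 0,"ax": 0,"ay": 0,"az": 0},{"fingers": -1,"x": 0,"y": 0.005,"z": 0,"ax": 0,"ay": 0,"az": 0},{"fingers": -1,"x": 0,"y": 0.005,"z": 0,"ax": 0,"ay": 0,"az": 0},{"fingers": -1,"x": 0,"y": 0.005,"z": 0,"ax": 0,"ay": 0,"az": 0},{"fingers": -1,"x": 0,"y": 0.005,"z": 0,"ax": 0,"ay": 0,"az": 0},{"fingers": -1,"x": 0,"y": 0.005,"z": 0,"ax": 0,"ay": 0,"az": 0},{"fingers": -1,"x": 0,"y": 0.005,"z": 0,"ax": 0,"ay": 0,"az": 0},{"fingers": -1,"x": 0,"y": 0.004,"z": 0,"ax": 0,"ay": 0,"az": 0},{"fingers": -1,"x": 0,"y": 0.002,"z": 0,"ax": 0,"ay": 0,"az": 0}]}}

```text
clock: 10.85
tcp_pos: [0.6236, -0.0707, 0.0238]
orientation: [-0.056, -3.141, -0.001]
contact_force: [-0.7, -1.4, 2.0]
grip_width: -0.0003
gripper_force: 1.2
```

```bash
python3 - <<'E'
from bench import r
import cv2,numpy as np
f=r.grab_frame("scene");cv2.imwrite("pics/s3.png",cv2.resize(f["frame"][130:320,190:400,::-1],None,fx=3,fy=3))
E
```

```text
(no output)
```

View pics/s3.png

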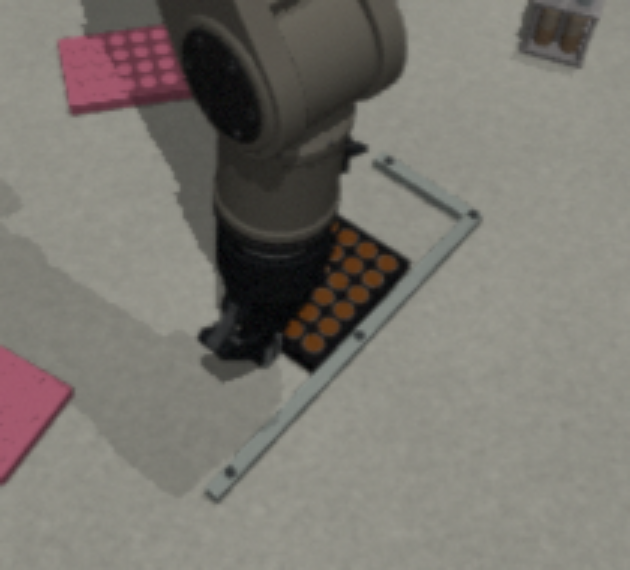

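The scene crop shows the plate sliding flush along the rail, its leading corner at (405,265), heading for the short arm at (430,185).

>>> {"op": "arm_command", "data": {"rows": [{"fingers": -1,"x": 0,"y": 0.004,"z": 0,"ax": 0,"ay": 0,"az": 0},{"fingers": -1,"x": 0,"y": 0.005,"z": 0,"ax": 0,"ay": 0,"az": 0},{"fingers": -1,"x": 0,"y": 0.006,"z": 0,"ax": 0,"ay": 0,"az": 0},{"fingers": -1,"x": 0,"y": 0.006,"z": 0,"ax": 0,"ay": 0,"az": 0},{"fingers": -1,"x": 0,"y": 0.006,"z": 0,"ax": 0,"ay": 0,"az": 0},{"fingers": -1,"x": 0,"y": 0.006,"z": 0,"ax": 0,"ay": 0,"az": 0},{"fingers": -1,"x": 0,"y": 0.006,"z": 0,"ax": 0,"ay": 0,"az": 0},{"fingers": -1,"x": 0,"y": 0.006,"z": 0,"ax": 0,"ay": 0,"az": 0},{"fingers": -1,"x": 0,"y": 0.005,"z": 0,"ax": 0,"ay": 0,"az": 0},{"fingers": -1,"x": 0,"y": 0.004,"z": 0,"ax": 0,"ay": 0,"az": 0}]}}

```text
clock: 11.73
tcp_pos: [0.6257, -0.0171, 0.024]
orientation: [-0.057, -3.141, -0.0]
contact_force: [-0.5, -0.7, -0.5]
grip_width: -0.0002
gripper_force: 0.2
```

>>> {"op": "arm_command", "data": {"rows": [{"fingers": -1,"x": 0,"y": 0.003,"z": 0,"ax": 0,"ay": 0,"az": 0},{"fingers": -1,"x": 0,"y": 0.002,"z": 0,"ax": 0,"ay": 0,"az": 0},{"fingers": -1,"x": 0,"y": 0.002,"z": 0,"ax": 0,"ay": 0,"az": 0},{"fingers": -1,"x": 0,"y": 0.001,"z": 0,"ax": 0,"ay": 0,"az": 0}]}}

```text
clock: 12.07
tcp_pos: [0.626, -0.0099, 0.024]
orientation: [0.058, 3.141, 0.0]
contact_force: [-0.3, -1.1, -0.5]
grip_width: 0.0001
gripper_force: 0.2
```

>>> {"op": "arm_command", "data": {"rows": [{"fingers": -1,"x": 0,"y": 0.002,"z": 0,"ax": 0,"ay": 0,"az": 0},{"fingers": -1,"x": 0,"y": 0.001,"z": 0,"ax": 0,"ay": 0,"az": 0},{"fingers": -1,"x": 0,"y": 0.001,"z": 0,"ax": 0,"ay": 0,"az": 0}]}}

```text
clock: 12.32
tcp_pos: [0.6261, -0.006, 0.024]
orientation: [0.058, 3.141, -0.0]
contact_force: [-0.8, -0.8, 0.1]
grip_width: 0.0001
gripper_force: 0.3
```

>>> {"op": "arm_command", "data": {"rows": [{"fingers": -1,"x": 0,"y": 0.001,"z": 0,"ax": 0,"ay": 0,"az": 0},{"fingers": -1,"x": 0,"y": 0.001,"z": 0,"ax": 0,"ay": 0,"az": 0}]}}

```text
clock: 12.48
tcp_pos: [0.6262, -0.004, 0.024]
orientation: [0.058, 3.141, -0.0]
contact_force: [-0.2, 0.1, 0.7]
grip_width: 0.0
gripper_force: 0.3
```

>>> {"op": "arm_command", "data": {"rows": [{"fingers": -1,"x": 0,"y": 0.001,"z": 0,"ax": 0,"ay": 0,"az": 0},{"fingers": -1,"x": 0,"y": 0.001,"z": 0,"ax": 0,"ay": 0,"az": 0}]}}

```text
clock: 12.65
tcp_pos: [0.6259, -0.0033, 0.024]
orientation: [-0.059, -3.14, 0.002]
contact_force: [-1.4, -5.6, -0.6]
grip_width: -0.0002
gripper_force: 2.5
```

>>> {"op": "arm_command", "data": {"rows": [{"fingers": -1,"x": 0,"y": 0.001,"z": 0,"ax": 0,"ay": 0,"az": 0},{"fingers": -1,"x": 0,"y": 0,"z": 0,"ax": 0,"ay": 0,"az": 0}]}}

```text
clock: 12.82
tcp_pos: [0.6257, -0.0032, 0.0239]
orientation: [-0.06, -3.14, 0.004]
contact_force: [-1.2, -4.9, 1.0]
grip_width: -0.0001
gripper_force: 2.7
```

>>> {"op": "arm_command", "data": {"rows": [{"fingers": -1,"x": 0,"y": -0.008,"z": 0,"ax": 0,"ay": 0,"az": 0},{"fingers": -1,"x": 0,"y": -0.015,"z": -0.01,"ax": 0,"ay": 0,"az": 0},{"fingers": -1,"x": 0,"y": 0,"z": -0.03,"ax": 0,"ay": 0,"az": 0},{"fingers": 1,"x": 0.02,"y": 0,"z": -0.03,"ax": 0,"ay": 0,"az": 0},{"fingers": 1,"x": 0.035,"y": 0,"z": -0.01,"ax": 0,"ay": 0,"az": 0},{"fingers": 1,"x": 0.03,"y": 0.03,"z": 0,"ax": 0,"ay": 0,"az": 0},{"fingers": 1,"x": 0.005,"y": 0.035,"z": 0,"ax": 0,"ay": 0,"az": 0},{"fingers": 1,"x": 0,"y": 0.035,"z": 0,"ax": 0,"ay": 0,"az": 0},{"fingers": 1,"x": 0,"y": 0,"z": 0,"ax": 0,"ay": 0,"az": 0},{"fingers": 1,"x": 0,"y": 0,"z": 0,"ax": 0,"ay": 0,"az": 0}]}}

```text
clock: 13.65
tcp_pos: [0.5402, 0.0809, 0.105]
orientation: [0.051, 3.14, 0.003]
contact_force: [0.8, -0.5, 0.2]
grip_width: 0.0832
gripper_force: 0.0
```

```bash
python3 - <<'E'
from bench import r
import cv2,numpy as np
f=r.grab_frame("wrist");np.savez("w4.npz",**f);cv2.imwrite("pics/w4.png",f["frame"][:,:,::-1])
E
```

```text
(no output)
```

View pics/w4.png

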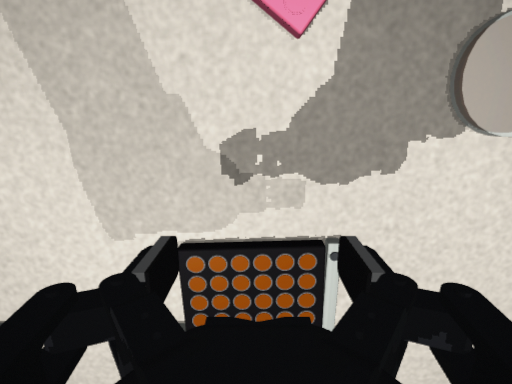

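The wrist view shows the plate at (182-325, 240-) against the short arm at (332,250). The right finger would nearly meet the arm's end, so I shift 20 mm in -y before the seating press.

>>> {"op": "arm_command", "data": {"rows": [{"fingers": 1,"x": 0,"y": -0.02,"z": 0.02,"ax": 0,"ay": 0,"az": 0},{"fingers": 1,"x": 0,"y": 0,"z": 0.03,"ax": 0,"ay": 0,"az": 0},{"fingers": 1,"x": 0,"y": 0,"z": 0.025,"ax": 0,"ay": 0,"az": 0},{"fingers": 1,"x": 0,"y": 0,"z": 0.015,"ax": 0,"ay": 0,"az": 0},{"fingers": 1,"x": 0,"y": 0,"z": 0.004,"ax": 0,"ay": 0,"az": 0},{"fingers": 1,"x": -0.005,"y": 0,"z": 0,"ax": 0,"ay": 0,"az": 0},{"fingers": 1,"x": -0.007,"y": 0,"z": 0,"ax": 0,"ay": 0,"az": 0},{"fingers": 1,"x": -0.006,"y": 0,"z": 0,"ax": 0,"ay": 0,"az": 0},{"fingers": 1,"x": -0.004,"y": 0,"z": 0,"ax": 0,"ay": 0,"az": 0},{"fingers": 1,"x": -0.002,"y": 0,"z": 0,"ax": 0,"ay": 0,"az": 0}]}}

```text
clock: 14.53
tcp_pos: [0.5649, 0.0579, 0.0111]
orientation: [0.058, 3.138, 0.001]
contact_force: [-0.2, 0.2, -0.7]
grip_width: 0.0853
gripper_force: 0.0
```

>>> {"op": "arm_command", "data": {"rows": [{"fingers": 1,"x": -0.002,"y": 0,"z": 0,"ax": 0,"ay": 0,"az": 0},{"fingers": 1,"x": -0.002,"y": 0,"z": 0,"ax": 0,"ay": 0,"az": 0},{"fingers": 1,"x": -0.001,"y": 0,"z": 0,"ax": 0,"ay": 0,"az": 0},{"fingers": 1,"x": -0.001,"y": 0,"z": 0,"ax": 0,"ay": 0,"az": 0}]}}

```text
clock: 14.87
tcp_pos: [0.5687, 0.0578, 0.01]
orientation: [-0.058, -3.14, -0.0]
contact_force: [-1.4, -0.2, 0.6]
grip_width: 0.0854
gripper_force: 0.4
```

>>> {"op": "arm_command", "data": {"rows": [{"fingers": 1,"x": -0.001,"y": 0,"z": 0,"ax": 0,"ay": 0,"az": 0},{"fingers": 1,"x": -0.001,"y": 0,"z": 0,"ax": 0,"ay": 0,"az": 0}]}}

```text
clock: 15.03
tcp_pos: [0.5707, 0.0577, 0.0099]
orientation: [-0.058, -3.141, -0.0]
contact_force: [-0.9, 0.9, -0.6]
grip_width: 0.0854
gripper_force: 0.4
```

>>> {"op": "arm_command", "data": {"rows": [{"fingers": 1,"x": -0.001,"y": 0,"z": 0,"ax": 0,"ay": 0,"az": 0},{"fingers": 1,"x": -0.001,"y": 0,"z": 0,"ax": 0,"ay": 0,"az": 0}]}}

```text
clock: 15.2
tcp_pos: [0.5712, 0.0576, 0.0097]
orientation: [-0.057, -3.137, -0.0]
contact_force: [-7.3, 1.4, 4.3]
grip_width: 0.0856
gripper_force: 3.6
```

>>> {"op": "arm_command", "data": {"rows": [{"fingers": 1,"x": -0.001,"y": 0,"z": 0,"ax": 0,"ay": 0,"az": 0},{"fingers": 1,"x": 0,"y": 0,"z": 0,"ax": 0,"ay": 0,"az": 0}]}}

```text
clock: 15.37
tcp_pos: [0.5712, 0.0576, 0.0094]
orientation: [-0.057, -3.135, 0.0]
contact_force: [-7.6, 1.3, 4.6]
grip_width: 0.0854
gripper_force: 3.7
```

>>> {"op": "arm_command", "data": {"rows": [{"fingers": 1,"x": 0.006,"y": 0,"z": 0,"ax": 0,"ay": 0,"az": 0},{"fingers": 1,"x": 0.02,"y": 0,"z": 0,"ax": 0,"ay": 0,"az": 0},{"fingers": 1,"x": 0,"y": 0,"z": -0.03,"ax": 0,"ay": 0,"az": 0},{"fingers": 1,"x": 0,"y": 0,"z": -0.04,"ax": 0,"ay": 0,"az": 0},{"fingers": 1,"x": 0,"y": 0,"z": -0.04,"ax": 0,"ay": 0,"az": 0},{"fingers": 1,"x": -0.03,"y": 0,"z": -0.04,"ax": 0,"ay": 0,"az": 0},{"fingers": 1,"x": -0.04,"y": 0,"z": -0.04,"ax": 0,"ay": 0,"az": 0},{"fingers": 1,"x": -0.04,"y": 0,"z": -0.04,"ax": 0,"ay": 0,"az": 0},{"fingers": 1,"x": -0.04,"y": 0,"z": -0.01,"ax": 0,"ay": 0,"az": 0},{"fingers": 1,"x": 0,"y": 0,"z": 0,"ax": 0,"ay": 0,"az": 0}]}}

```text
clock: 16.2
tcp_pos: [0.6798, 0.0535, 0.2266]
orientation: [0.059, 3.128, 0.001]
contact_force: [-0.2, 0.1, -1.3]
grip_width: 0.0855
gripper_force: 0.0
```

>>> {"op": "arm_command", "data": {"rows": [{"fingers": 1,"x": 0,"y": 0,"z": 0,"ax": 0,"ay": 0,"az": 0},{"fingers": 1,"x": 0,"y": 0,"z": 0,"ax": 0,"ay": 0,"az": 0}]}}

```text
clock: 16.37
tcp_pos: [0.671, 0.0535, 0.2213]
orientation: [-0.059, -3.14, 0.001]
contact_force: [-0.6, 0.6, -1.2]
grip_width: 0.0855
gripper_force: 0.0
```

```bash
python3 - <<'E'
from bench import r
import cv2,numpy as np
f=r.grab_frame("wrist");np.savez("w5.npz",**f);cv2.imwrite("pics/w5.png",cv2.resize(f["frame"][80:260,130:400,::-1],None,fx=2.9,fy=2.9,interpolation=cv2.INTER_CUBIC))
E
```

```text
(no output)
```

View pics/w5.png

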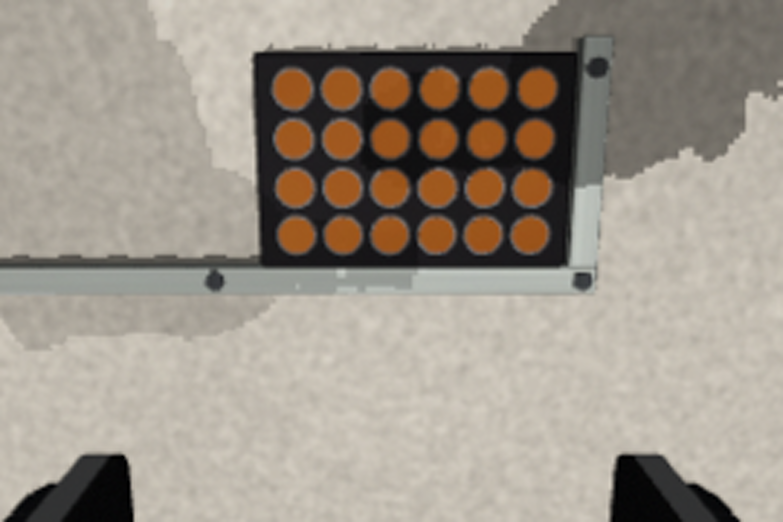

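The close view shows the plate, at (255-577, 52-266), flush on the rail along its whole lower side. Its right end is flush with the short arm at (572-580, 50-265), with no visible gap, and the hand is clear.

```bash
python3 -c "
from bench import r
print(r.hand_in())"
```

```text
the job is handed in; nothing more can be done
None
```

I pushed the black well plate into the corner of the L-stop. It lies flat against the long rail and up against the short arm, with no gap visible in the last close-up. The hand is clear, the bottle, Petri dish and tube rack were not touched, and I handed the job in at about 16 s.

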